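Load a board into the drawer test jig and clamp it

TASK

Put the loose circuit board on test: lay it component side up and flat in the nest of the test jig's pulled-out drawer, its terminal block in the gap at the front of the nest. Then push the drawer fully home and swing the jig's lever all the way down so that the board is clamped. Leave the solder spool where it stands.

Things in the scene. Friction and masses are not known exactly. Their poses are not given: they have to be found in the camera images.
- board: The loose circuit board: dark green plate 90 (x) x 64 (y) x 2.4 mm, about 0.13 kg, lying component side up. On it stands an aluminium finned heat sink, 56 (x) x 34 (y) x 28 mm high, centred 2 mm to +x, its top 30 mm above the underside: grip it by that, across the 34 mm. Two small capacitors stand at the +x end. Origin: centre of the underside; z up.
- board_terminal (a point): Middle of the board's -x end, at its underside. Here sits the black terminal block, 30 mm wide (y), 11 mm high, which juts 6 mm out over this end above the plate; the other end has nothing over its edge.
- test_jig: The fixed test jig: a 265 x 100 mm aluminium bed with a grey portal 136 mm wide (182 mm over its foot flanges), 90 mm deep and 147 mm high across its rear part, a lever on top, and a drawer that slides out of the portal along the jig's -x towards the robot. Origin on the bench under the portal; x points to the rear, z up. With the drawer home the nest's centre is over the origin.
- nest_seat (a point): Centre of the nest's dark floor, where the middle of the board's underside must lie; moves with the drawer; axes as the jig's. The nest is 94 (x) x 68 (y) mm inside, 50 mm above the bench, between guide strips about 8 mm high whose upper half slopes outward. The strips at its front (-x) end leave a 42 mm wide gap in the middle for the terminal block; the rear strip has none.
- nest (a joint): How far the sprung nest floor is pressed down in the drawer, m: 0 up, 0.005 at its stop; it starts to give at 5 N and takes about 9.5 N at 3.5 mm. With a seated board under the press the lever brings it to about 0.0035.
- drawer (a joint): Drawer travel, m: 0 fully home at its stop, 0.135 fully out; slides with about 2 N of friction and stays where it is left. It starts 0.120 to 0.135 out.
- drawer_pull (a point): Middle of the drawer's front bar handle, a dark round bar about 64 mm long across the jig (along its y), 35 mm in front of the drawer's front plate and 36 mm above the bench. The front plate is 104 mm wide and reaches from 23 to 49 mm above the bench.
- lever (a joint): Angle of the clamp lever, rad: 0 all the way down (level, pointing to the jig's -x), about 1.57 upright. It starts 1.25 to 1.45 up, stays where it is left (2 to 4 N at the knob moves it), and through its toggle drives the press plate with four black pushers under the portal down on the board; at 0 it is locked by the toggle.
- lever_knob (a point): Centre of the black ball knob, 30 mm across, at the lever's end, 100 mm from the pivot.
- lever_pivot (a point): Lever's hinge point on top of the portal, 195 mm above the bench; the hinge axis is the jig's y.
- solder_spool: Bystander: wire spool standing on end, 54 mm across, 42 mm high; origin at the centre of its underside.

How it is judged:
On the way, in this order (a step that is already met when the one before it is completed fails the run):
1. the board lies flat in the nest of the pulled-out drawer, terminal block in the front gap, let go (x of board in the frame of nest_seat between -0.004 and 0.004 m and y of board in the frame of nest_seat between -0.004 and 0.004 m and z of each of board, board_terminal in the frame of nest_seat below 0.002 m and x of board_terminal in the frame of nest_seat below -0.04 m and angle between board's own z axis and vertical below 0.05 rad and value of joint drawer above 0.06 m and contact force between the fingers and board below 0.1 N), for 0.2 s.
2. the drawer is fully home with the board in it, the lever still up (x of board in the frame of nest_seat between -0.004 and 0.004 m and y of board in the frame of nest_seat between -0.004 and 0.004 m and z of each of board, board_terminal in the frame of nest_seat below 0.002 m and x of board_terminal in the frame of nest_seat below -0.04 m and angle between board's own z axis and vertical below 0.05 rad and value of joint drawer below 0.004 m and value of joint lever above 0.6 rad), for 0.2 s.
At the end, for the whole second after the job is handed in: Board flat in the nest (middle within 4 mm, height within 2 mm, terminal block at the front), drawer within 4 mm of home, lever within 0.15 rad of all the way down, board clamped (nest pressed down over 2.5 mm), all at rest; spool upright, within 30 mm of its place (x of board in the frame of nest_seat between -0.004 and 0.004 m and y of board in the frame of nest_seat between -0.004 and 0.004 m and z of each of board, board_terminal in the frame of nest_seat below 0.002 m and x of board_terminal in the frame of nest_seat below -0.04 m and angle between board's own z axis and vertical below 0.05 rad and value of joint drawer below 0.004 m and value of joint lever below 0.15 rad and value of joint nest above 0.0025 m and linear speed of board below 0.01 m/s and distance of solder_spool from where it was at the start of the episode below 0.03 m and angle between solder_spool's own z axis and vertical below 0.2 rad); the robot touches nothing.
It also fails if it takes over 72 s, if anything falls off the work surface, if the arm or the gripper's body presses on something with over 40 N, if the wrist force passes 120 N, or if a joint passes its speed limit or range.

ROBOT

A 6-joint arm with a two-finger parallel gripper is mounted at the origin on a cart in front of the work surface, level with it; the furniture and walls round the work are solid. World frame = base frame: x ahead of the robot, y to its left, z up, the work surface at z = 0. Lengths are in m, angles in rad, forces in N, time in s.
With the tool pointing down it reaches from about 0.375 to 0.9 m from the base axis. Payload 3.1 kg.
Tool frame: the origin (TCP) lies where the fingers leave the gripper's body, on its centre line; the fingertips stand 70 mm ahead of it and the grasp point (between the pads) lies 51 mm ahead of it; z points along the fingers, y is the line along which they close (so a half turn about z gives the same grasp; the last joint's range is limited). The gripper opens to 87 mm and grips with 3 to 60 N. Pads are 19 mm wide; open, the fingers measure 117 mm over their backs; the gripper's body (75 mm by 190 mm) begins 51 mm behind the grasp point.
Start: joints at [1.081, 0.527, 1.433, -0, 1.181, -0.178], TCP at [0.191, 0.595, 0.292] pointing down, gripper open.
Joint ranges: [-3.08, 3.08], [-0.75, 2.2], [0.22, 2.44], [-1.43, 4.57], [0, 2.65], [-2.85, 2.85]. Speed limits (rad/s): [2.79, 2.79, 3.14, 3.14, 3.14, 3.14].

INTERFACE

Orientations are given as a rotation vector (axis times angle).
In Python, from workcell import * gives the robot as it stands. Calls block until the motion is done:
- movep(position, orientation): joint-space move of the TCP to a pose.
- move_l(position, rate=0.15, orientation=None): straight line of the TCP; orientation=None keeps the orientation; rate is the mean speed in m/s.
- movej(angles): joint-space move.
- move_gripper(opening, strength=None): opening from 0.0 (shut) to 1.0 (fully open); strength is the grip in N (None keeps the last); returns when the fingers have stopped.
- wait(seconds).
- ik(position, orientation): joint angles nearest the present ones, or None.
- read_camera(name): name is "scene" or "top" or "wrist"; returns the picture (480x640x3 uint8, blue, green, red); there is no depth.
- calibration(name): a dict with "intrinsics" (3x3 intrinsics, pixels), "position" and "attitude" of the camera in the world; the wrist camera has in their place "tool_from_camera" (4x4, takes a point from camera to tool coordinates, whose origin is the TCP and whose axes are the flange's). Camera axes: x right, y down, z forward; pixel columns grow to the right and rows downward; lengths in m; the calibration is good to about 2 mm. A picture is of the moment at which its call begins: read the wrist's pose just before it. calibration takes no time and is no camera call.
A pose or a line that the arm cannot do raises IKError and nothing moves.
- job_done(): hands the job in; it is judged then, once.
Trained networks look in the newest picture that a camera, given by its name, has taken for a name from the list of things; names that differ only in an ending like _2 or _b are one class to them, and where a whole thing is asked for, a point or a joint stands for the part that bears it (a point fixed in the world has none). Each returns a list of dicts, best first, with "score" (0 to 1); they miss things now and then, are a little off and sometimes report something else, mostly with a low value. They report only what shows in the picture. A call takes as long as a camera call.
- spot_in(target, camera): "uv" ([column, row] in pixels, amid what is visible of it).
- tip_of(target, camera): "uv" ([column, row] in pixels: a listed point, or the origin of a listed thing).
Readings, each from a call of its own:
- get_t(): time.
- get_q(): joint angles.
- get_dq(): joint speeds.
- get_tau(): joint torques, N m.
- get_eef_pos(): TCP position.
- get_orientation(): TCP orientation.
- get_contact_force(): force on the tool from outside, world axes, zero at the start.
- get_moment(): the same for the moment, N m.
- get_finger_gap(): opening from 0.0 (shut) to 1.0 (fully open).
- get_finger_force(): force on a finger pad.
Only numpy, scipy, OpenCV 4.12 (cv2) and the standard library are available. Lean on these libraries where they do the work, as an engineer would, in place of code of your own. Each camera call takes 0.05 s, during which the arm holds its last target. There are 200 camera calls.

## Working session

There is one attempt and no reset: what is moved stays moved. The work goes in short steps, each a Python script; the robot and the scene stay as the last script left them, time stands still between calls to the robot, and variables do not carry over. Pictures are saved under pics/ and viewed, at most 10 in all, crops included, and the job is handed in when it is done.

```bash
mkdir -p pics; ls
cat > h.py <<'E'
from workcell import *
import numpy as np, cv2
from scipy.spatial.transform import Rotation as R
def cam(name):
    c=calibration(name); K=np.array(c["intrinsics"])
    if name=="wrist":
        T=np.eye(4); T[:3,:3]=R.from_rotvec(get_orientation()).as_matrix(); T[:3,3]=get_eef_pos()
        M=T@np.array(c["tool_from_camera"]); return K,M[:3,3],M[:3,:3]
    a=np.array(c["attitude"]); 
    Rm=a if a.shape==(3,3) else R.from_rotvec(a).as_matrix()
    return K,np.array(c["position"]),Rm
def ray(C,uv):
    K,p,Rm=C; d=Rm@np.linalg.solve(K,np.array([uv[0],uv[1],1.])); return p,d/np.linalg.norm(d)
def atz(C,uv,z):
    p,d=ray(C,uv); return p+d*(z-p[2])/d[2]
def tri(obs):
    A=np.zeros((3,3));b=np.zeros(3)
    for C,uv in obs:
        p,d=ray(C,uv);P=np.eye(3)-np.outer(d,d);A+=P;b+=P@p
    x=np.linalg.solve(A,b)
    return x,[np.linalg.norm((np.eye(3)-np.outer(ray(C,u)[1],ray(C,u)[1]))@(x-C[1])) for C,u in obs]
def down(yaw): # tool z down, tool y at angle yaw from world y
    return (R.from_euler('z',yaw)*R.from_rotvec([np.pi,0,0])).as_rotvec()
E
cat > a.py <<'E'
from h import *
print(calibration("top")); print(calibration("wrist")); print(get_orientation())
Cs={}
for n in("scene","top"):
    Cs[n]=cam(n); im=read_camera(n); cv2.imwrite(f"pics/{n}0.png",im)
    print(n,Cs[n][1],Cs[n][2][:,2])
for t in["board","board_terminal","test_jig","nest_seat","drawer_pull","lever_knob","lever_pivot","solder_spool"]:
    o=[]
    for n in Cs:
        r=tip_of(t,n); print(t,n,[(np.round(q["uv"],1),round(q["score"],2)) for q in r[:2]])
        if r:o.append((Cs[n],r[0]["uv"]))
    if len(o)==2: print("   ",tri(o))
E
python3 a.py
```

```text
pics
{'intrinsics': array([[474.66280701,   0.        , 314.93023661],
       [  0.        , 474.66280701, 239.29803544],
       [  0.        ,   0.        ,   1.        ]]), 'position': array([0.40478529, 0.02831158, 0.96781979]), 'attitude': array([-1.75477402,  2.43192611, -0.28171487])}
{'intrinsics': array([[417.29271976,   0.        , 325.3446128 ],
       [  0.        , 417.29271976, 239.37285583],
       [  0.        ,   0.        ,   1.        ]]), 'tool_from_camera': array([[ 9.56033027e-04, -9.70224846e-01, -2.42204118e-01,
         6.55772374e-02],
       [ 9.99999516e-01,  9.83563038e-04,  7.24705682e-06,
        -1.06418881e-03],
       [ 2.31191744e-04, -2.42204008e-01,  9.70225317e-01,
        -9.18966995e-02],
       [ 0.00000000e+00,  0.00000000e+00,  0.00000000e+00,
         1.00000000e+00]])}
[-0.48609119 -3.1030514   0.00320559]
scene [0.15750874 0.01377468 0.87203002] [ 0.47948046 -0.05164438 -0.87603159]
top [0.40478529 0.02831158 0.96781979] [ 0.21275926 -0.07517477 -0.97420853]
board scene [(array([366.6, 305. ]), 0.84)]
board top []
board_terminal scene [(ar
[... 981 characters left out ...]
138.6]), 0.6), (array([314.1, 304. ]), 0.33)]
lever_knob top [(array([238.4, 174.4]), 0.94)]
    (array([0.68519234, 0.05177899, 0.28942848]), [np.float64(0.002320084562448893), np.float64(0.0023200845624488987)])
lever_pivot scene [(array([266.2, 163.5]), 0.88)]
lever_pivot top [(array([236.8, 180.7]), 0.87), (array([256.6, 216.9]), 0.51)]
    (array([0.71936832, 0.06620404, 0.18109128]), [np.float64(0.0020510758399170884), np.float64(0.0020510758399170537)])
solder_spool scene [(array([376.7, 220.5]), 0.73)]
solder_spool top [(array([362.3, 193.1]), 0.77)]
    (array([ 6.80444584e-01, -1.72861817e-01,  2.10170066e-04]), [np.float64(0.0018111564819445311), np.float64(0.001811156481944499)])
```

View pics/scene0.png

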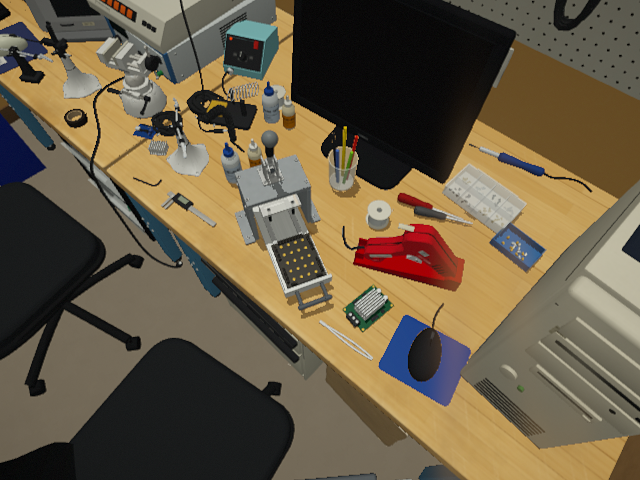

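View pics/top0.png

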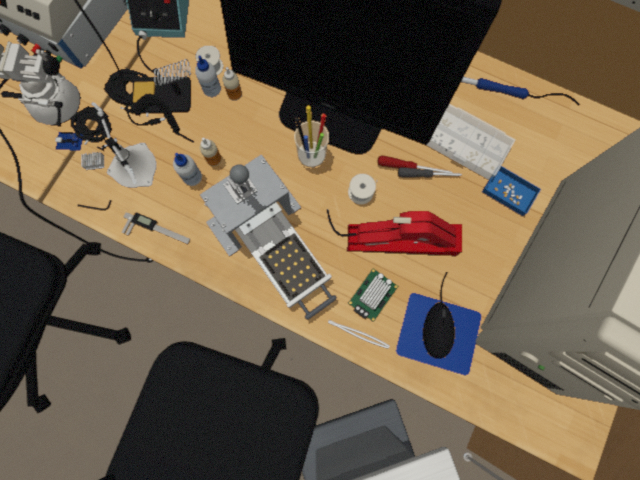

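The jig is at about (275,210) in scene, with its drawer pulled out toward lower right. The board is at (367,305), close to the red tool. Next I'll look at the board with the wrist camera.

```bash
cat > b.py <<'E'
from h import *
C=cam("scene")
b=atz(C,(366.6,305),0); t=atz(C,(352.8,320.3),0); T=atz(cam("top"),(360.9,315.9),0)
print("board",b,"term",t,T)
d=b-t; yb=np.arctan2(d[1],d[0]); print("yaw board",yb, np.linalg.norm(d))
o=(R.from_euler('z',yb)*R.from_rotvec([0,np.pi,0])).as_rotvec()
obs={}
for i,(dx,h) in enumerate([(0,.22),(.07,.26)]):
    p=[b[0]-dx*np.sin(yb),b[1]+dx*np.cos(yb),h]
    movep(p,o); print(get_q()[5],get_t())
    C=cam("wrist"); im=read_camera("wrist"); cv2.imwrite(f"pics/wb{i}.png",im)
    for n in("board","board_terminal"):
        r=tip_of(n,"wrist"); print(n,[(np.round(q["uv"],1),round(q["score"],2)) for q in r[:2]])
        if r: obs.setdefault(n,[]).append((C,r[0]["uv"])); print(atz(C,r[0]["uv"],0))
for n in obs:
    if len(obs[n])==2: print(n,tri(obs[n]))
E
python3 b.py
```

```text
board [ 0.47501644 -0.120396    0.        ] term [ 0.44395763 -0.08755479  0.        ] [ 0.43635802 -0.08433736  0.        ]
yaw board -0.8132843969813578 0.04520171082209632
-1.2341872823893774 3.625
board [(array([316.3, 222. ]), 0.89)]
[ 0.46910142 -0.12449565  0.        ]
board_terminal [(array([325.8, 161.5]), 0.65)]
[ 0.44305516 -0.08656819  0.        ]
-1.1050125758895573 4.1917
board [(array([238.3, 210.7]), 0.77)]
[ 0.47050547 -0.12179096  0.        ]
board_terminal [(array([241.7, 158.8]), 0.79), (array([569.6, 244.8]), 0.46)]
[ 0.44403692 -0.08669072  0.        ]
board (array([ 0.47047325, -0.12625126, -0.01409274]), [np.float64(0.0006789709517723088), np.float64(0.0006789709517722553)])
board_terminal (array([ 0.44344576, -0.08698739, -0.00328578]), [np.float64(0.0003737995111006923), np.float64(0.00037379951110061205)])
```

View pics/wb0.png

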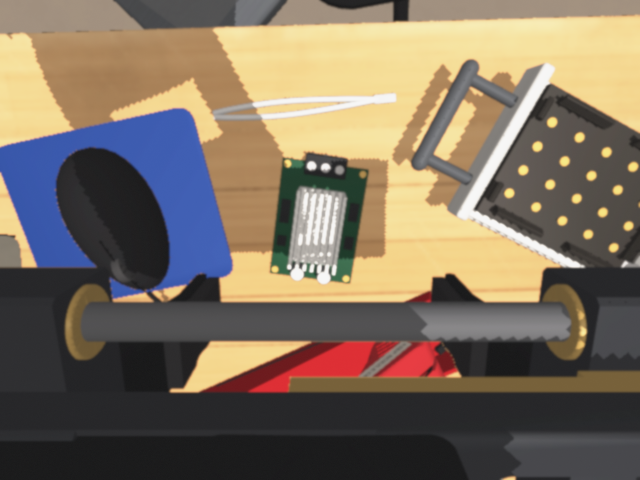

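The board is clear at (320,222), with the terminal on its near side at (325,165). It is turned about 7° from my estimated yaw. Next I'll fit its outline and look at the nest.

```bash
cat > c.py <<'E'
from h import *
def rect(im,C,lo,hi,z,near,amin=500):
    hsv=cv2.cvtColor(im,cv2.COLOR_BGR2HSV); m=cv2.inRange(hsv,lo,hi)
    m=cv2.morphologyEx(m,cv2.MORPH_CLOSE,np.ones((5,5)))
    cs,_=cv2.findContours(m,cv2.RETR_EXTERNAL,cv2.CHAIN_APPROX_NONE)
    cs=[c for c in cs if cv2.contourArea(c)>amin]
    c=min(cs,key=lambda c:np.linalg.norm(c[:,0].mean(0)-near))[:,0]
    P=np.array([atz(C,u,z)[:2] for u in c])
    (cx,cy),(w,h),a=cv2.minAreaRect((P*1000).astype(np.float32))
    return cx,cy,w,h,a
if __name__=="__main__":
    im=cv2.imread("pics/wb1.png"); C=cam("wrist")
    print("board",rect(im,C,(45,60,20),(95,255,200),.0024,(238,211)))
    print(np.round(get_eef_pos(),4))
    y=0.315; o=(R.from_euler('z',y)*R.from_rotvec([0,np.pi,0])).as_rotvec()
    n0=np.array([.568,.0155]); ex=np.array([np.cos(y),np.sin(y)]); ey=np.array([-ex[1],ex[0]])
    obs={}
    for i,(dx,dy,h) in enumerate([(0,-.04,.29),(-.02,.04,.29)]):
        q=n0+dx*ex+dy*ey; movep([q[0],q[1],h],o)
        C=cam("wrist"); im=read_camera("wrist"); cv2.imwrite(f"pics/wn{i}.png",im)
        np.savez(f"wn{i}.npz",K=C[0],p=C[1],R=C[2])
        for n in("nest_seat","drawer_pull","lever_knob","lever_pivot","test_jig","board","board_terminal"):
            r=tip_of(n,"wrist"); print(n,[(np.round(k["uv"],1),round(k["score"],2)) for k in r[:2]])
            if r: obs.setdefault(n,[]).append((C,r[0]["uv"]))
    for n in obs:
        if len(obs[n])==2: print(n,tri(obs[n]))
    print(get_t(),get_q()[5])
E
python3 c.py
```

```text
board (466.8074645996094, -123.69559478759766, 61.39228820800781, 86.92625427246094, 35.313785552978516)
[ 0.5246 -0.0723  0.2591]
nest_seat [(array([375.3, 220.4]), 0.55)]
drawer_pull [(array([381.2, 100.6]), 0.72)]
lever_knob [(array([364.3, 343.8]), 0.56)]
lever_pivot []
test_jig [(array([365.6, 343.4]), 0.8)]
board [(array([252.2,  48.8]), 0.64)]
board_terminal [(array([303.9,  33.8]), 0.74), (array([255.2,  52.3]), 0.33)]
nest_seat [(array([274.2, 246.3]), 0.91)]
drawer_pull [(array([278.7, 124.6]), 0.79)]
lever_knob []
lever_pivot []
test_jig [(array([285.5, 362.3]), 0.94)]
board [(array([161.6,  75.2]), 0.73)]
board_terminal [(array([208. ,  56.2]), 0.63)]
nest_seat (array([0.56750335, 0.0139915 , 0.05828376]), [np.float64(0.0012687009743005263), np.float64(0.0012687009743003797)])
drawer_pull (array([ 0.47767816, -0.01103855,  0.03773663]), [np.float64(0.00036642051264798586), np.float64(0.0003664205126480889)])
test_jig (array([6.98066733e-01, 5.74820030e-02, 9.61013326e-05]), [np.float64(0.0013509234088047413), np.float64(0.001350923408804992)])
board (array([ 0.46885967, -0.12506296, -0.00360704]), [np.float64(0.0013861725525980769), np.float64(0.001386172552597954)])
board_terminal (array([ 0.44379828, -0.08683551,  0.00466157]), [np.float64(0.0007091285470506629), np.float64(0.0007091285470507002)])
6.525 -2.0053655388196545
```

View wn1.

View pics/wn1.png

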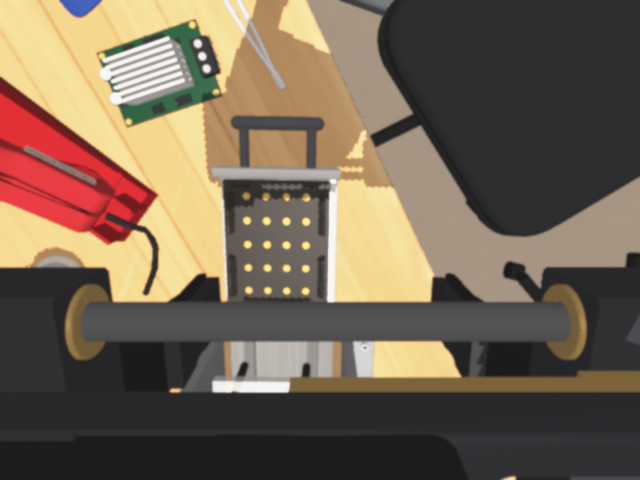

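The nest is at (276,245), with a 4x5 grid of gold dots (columns 247–306, rows 196–290) that gives its centre and yaw. The handle bar is at (278,124).

```bash
cat > d.py <<'E'
from h import *
from scipy.spatial.distance import cdist
U=[];Cs=[]
for i,s in((0,(375,220)),(1,(276,245))):
    d=np.load(f"wn{i}.npz"); C=(d["K"],d["p"],d["R"]); im=cv2.imread(f"pics/wn{i}.png")
    hsv=cv2.cvtColor(im,cv2.COLOR_BGR2HSV); m=cv2.inRange(hsv,(12,90,110),(35,255,255))
    n,_,st,ce=cv2.connectedComponentsWithStats(m)
    k=[ce[j] for j in range(1,n) if 10<st[j,4]<130 and max(st[j,2:4])<14 and abs(ce[j][0]-s[0])<42 and abs(ce[j][1]-s[1])<62]
    k=np.array(k); print(len(k)); print(np.round(k).astype(int).tolist()); U.append(k);Cs.append(C)
# match by world at z=.05
P=[np.array([atz(C,u,.05) for u in k]) for C,k in zip(Cs,U)]
D=cdist(P[0],P[1]); X=[]
for a in range(len(P[0])):
    b=D[a].argmin()
    if D[a,b]<.008: X.append(tri([(Cs[0],U[0][a]),(Cs[1],U[1][b])])[0])
X=np.array(X); print(len(X),"mean",X.mean(0),"z sd",X[:,2].std())
for p in P+[X]:
    (cx,cy),s,a=cv2.minAreaRect((p[:,:2]*1000).astype(np.float32)); print(cx,cy,s,a)
E
python3 d.py
```

```text
20
[[348, 172], [367, 172], [388, 173], [408, 173], [347, 198], [367, 198], [387, 198], [407, 198], [346, 222], [366, 222], [386, 222], [405, 223], [346, 246], [365, 246], [384, 246], [404, 246], [345, 269], [364, 269], [383, 270], [402, 270]]
20
[[246, 196], [266, 196], [286, 197], [306, 197], [247, 220], [266, 221], [286, 221], [306, 221], [247, 244], [267, 244], [286, 245], [305, 245], [248, 267], [267, 268], [286, 268], [305, 268], [248, 290], [268, 290], [286, 290], [305, 291]]
20 mean [0.56915615 0.01560501 0.04973642] z sd 0.00035550555859787417
569.1262817382812 15.564300537109375 (80.09336853027344, 48.1801872253418) 17.206432342529297
569.1592407226562 15.629800796508789 (79.93526458740234, 48.128700256347656) 17.02130699157715
569.2448120117188 15.607233047485352 (80.17765808105469, 48.180137634277344) 17.07086181640625
```

```bash
cat > e.py <<'E'
from h import *
from c import rect
c=calibration("wrist"); K=np.array(c["intrinsics"])
T=np.eye(4); T[:3,:3]=(R.from_euler('z',-.8132844)*R.from_rotvec([0,np.pi,0])).as_matrix(); T[:3,3]=[.47501644,-.120396,.22]
M=T@np.array(c["tool_from_camera"]); C=(K,M[:3,3],M[:3,:3])
print(rect(cv2.imread("pics/wb0.png"),C,(45,60,20),(95,255,200),.0024,(320,222)))
# red tool outline near the board, at several heights
im=cv2.imread("pics/top0.png"); hsv=cv2.cvtColor(im,cv2.COLOR_BGR2HSV)
def red(f,box):
    h=cv2.cvtColor(cv2.imread(f),cv2.COLOR_BGR2HSV); m=cv2.inRange(h,(0,120,60),(8,255,255))|cv2.inRange(h,(172,120,60),(180,255,255))
    z=np.zeros_like(m); a,b,cc,d=box; z[b:d,a:cc]=m[b:d,a:cc]; q=np.argwhere(z)[:,::-1]; return q
t=red("pics/top0.png",(330,200,470,270)); s=red("pics/scene0.png",(340,215,470,295))
for nm,q in(("top",t),("scene",s)):
    h=cv2.convexHull(q.astype(np.int32))[:,0]; h=h[np.argsort(h[:,0])]
    print(nm,[(u.tolist(),np.round(atz(cam(nm),u,0)[:2],3).tolist(),np.round(atz(cam(nm),u,.08)[:2],3).tolist()) for u in h[::2]])
E
python3 e.py
```

```text
(468.1441345214844, -123.51483917236328, 61.71870422363281, 87.71063995361328, 35.37721252441406)
top [([347, 250], [0.573, -0.103], [0.559, -0.092]), ([348, 225], [0.624, -0.122], [0.605, -0.11]), ([363, 251], [0.561, -0.133], [0.548, -0.12]), ([408, 211], [0.612, -0.253], [0.595, -0.23]), ([429, 254], [0.512, -0.262], [0.503, -0.238]), ([455, 255], [0.493, -0.312], [0.485, -0.284]), ([461, 251], [0.497, -0.327], [0.489, -0.298])]
scene [([353, 263], [0.575, -0.103], [0.536, -0.092]), ([354, 264], [0.572, -0.105], [0.534, -0.094]), ([359, 238], [0.637, -0.124], [0.593, -0.111]), ([423, 224], [0.663, -0.278], [0.617, -0.251]), ([432, 226], [0.656, -0.297], [0.611, -0.269]), ([440, 287], [0.504, -0.284], [0.472, -0.257]), ([449, 289], [0.498, -0.302], [0.467, -0.273]), ([462, 270], [0.54, -0.341], [0.505, -0.308]), ([463, 260], [0.564, -0.349], [0.527, -0.316])]
```

```bash
cat > f.py <<'E'
from h import *
def ori(y): return (R.from_euler('z',y)*R.from_rotvec([0,np.pi,0])).as_rotvec()
NY=.2985; EX=np.array([np.cos(NY),np.sin(NY)]); EY=np.array([-EX[1],EX[0]]); N=np.array([.5692,.0156])
def J(x,y,z): # pose over drawn nest, jig axes
    q=N+x*EX+y*EY; return [q[0],q[1],z]
E
cat > g.py <<'E'
from f import *
y=-.9538; hs=[.4687,-.1252]
move_gripper(1.0)
movep([*hs,.17],ori(y)); move_l([*hs,.0795],.1)
print(get_eef_pos(),get_contact_force())
move_gripper(0.0,20); print(get_finger_gap()*87,get_finger_force())
move_l([*hs,.20],.15); print(get_finger_gap()*87,get_contact_force())
movep(J(.002,0,.22),ori(NY)); move_l(J(.002,0,.051+.0795+.015),.1)
C=cam("wrist"); im=read_camera("wrist"); cv2.imwrite("pics/pre.png",im)
np.savez("pre.npz",K=C[0],p=C[1],R=C[2])
r=tip_of("board_terminal","wrist"); print(r[:2]); 
if r: print(atz(C,r[0]["uv"],.066), J(-.045,0,.066))
print(get_t(),get_q())
E
python3 g.py
```

```text
[ 0.4690389  -0.12523887  0.07991814] [ 0.18394989 -0.83952352  1.35879405]
33.82289007980849 19.999955892562866
33.80031279452701 [-0.69335861  0.47564004 -1.16360684]
[{'uv': [328.1, 181.5], 'score': 0.62}]
[0.52585642 0.00205716 0.066     ] [np.float64(0.5261899587467792), np.float64(0.0023660908497814027), 0.066]
12.4333 [-1.67265932e-01  6.61768448e-01  1.68614482e+00  7.75614330e-06
  7.91885751e-01 -2.03643687e+00]
```

View pics/pre.png

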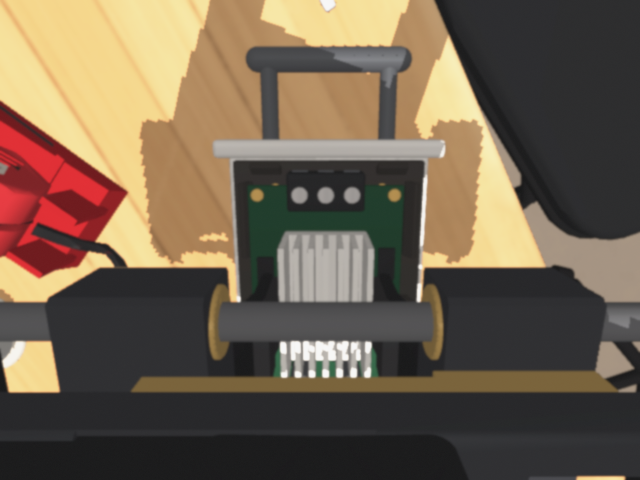

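The board hangs square above the nest with its terminal at (326,190), centred on the front gap. The drawer's centre is at about 329, so I'll shift roughly 0.8 mm in +y and then lower it.

```bash
cat > i.py <<'E'
from f import *
f0=np.array(get_contact_force())
for z in (.008,.004,.002,.0):
    move_l(J(.002,.0008,.0505+.0795+z),.04); print(z,np.round(np.array(get_contact_force())-f0,2),np.round(get_eef_pos(),4))
E
python3 i.py
```

```text
0.008 [0.38 0.17 0.3 ] [0.5706 0.0171 0.1378]
0.004 [0.5  0.87 0.43] [0.5707 0.017  0.1337]
0.002 [-0.34  0.49 -0.51] [0.5708 0.017  0.1319]
0.0 [ 0.06 -0.38  0.67] [0.5708 0.017  0.1299]
```

```bash
cat > j.py <<'E'
from f import *
move_l(J(.002,.0008,.0495+.0795),.04); print(get_contact_force())
move_gripper(0.5); wait(.2)
move_l(J(.002,.0008,.19),.08); move_l(J(-.03,.0008,.24),.15)
C=cam("wrist"); im=read_camera("wrist"); cv2.imwrite("pics/post.png",im[:340]); np.savez("post.npz",K=C[0],p=C[1],R=C[2])
from c import rect
print(rect(im,C,(45,60,20),(95,255,200),.0524,(325,220)))
for n in("board","board_terminal","nest_seat","drawer_pull"):
    r=tip_of(n,"wrist"); print(n,[(np.round(k["uv"],1),round(k["score"],2)) for k in r[:1]])
    if r: print(atz(C,r[0]["uv"],.036 if n=="drawer_pull" else .05))
print(N,J(-.045,0,0),get_t())
E
python3 j.py
```

```text
[-1.05042032  0.42099817  2.61848037]
(557.0231323242188, 11.636512756347656, 63.97377014160156, 63.37862777709961, 17.14190101623535)
board [(array([326.3, 277. ]), 0.98)]
[0.57087536 0.0165601  0.05      ]
board_terminal [(array([325.3, 212.1]), 0.67)]
[0.52630644 0.00207342 0.05      ]
nest_seat []
drawer_pull [(array([326.6, 134.6]), 0.94)]
[ 0.4768518  -0.01224758  0.036     ]
[0.5692 0.0156] [np.float64(0.5261899587467792), np.float64(0.0023660908497814027), 0] 16.1917
```

View pics/post.png

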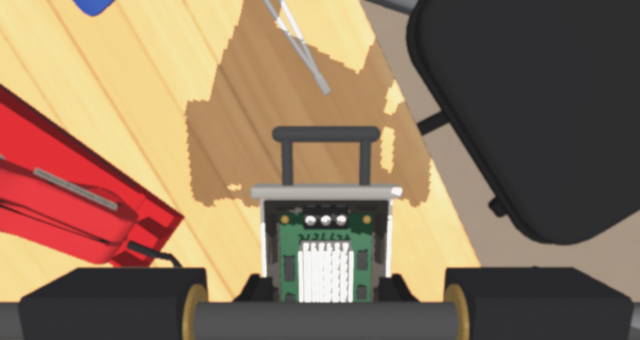

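The board appears to lie in the nest with the terminal at (325,220), in the gap. I'll check its height and flatness from two full views.

```bash
cat > k.py <<'E'
from f import *
from c import rect
def pads(im,C,lo,z,near,w=75):
    hsv=cv2.cvtColor(im,cv2.COLOR_BGR2HSV); m=cv2.inRange(hsv,(12,80,90),(35,255,255))
    n,_,st,ce=cv2.connectedComponentsWithStats(m)
    return np.array([ce[j] for j in range(1,n) if 8<st[j,4]<150 and max(st[j,2:4])<16 and abs(ce[j][0]-near[0])<w and abs(ce[j][1]-near[1])<w])
Cs=[];us=[]
for i,dy in enumerate((.04,-.05)):
    movep(J(.012,dy,.29),ori(NY)); C=cam("wrist"); im=read_camera("wrist"); cv2.imwrite(f"pics/chk{i}.png",im)
    c=tip_of("board","wrist")[0]["uv"]; print("tip",c,atz(C,c,.05)[:2])
    print(rect(im,C,(45,60,20),(95,255,200),.0524,c)); Cs.append(C)
    u=pads(im,C,0,0,c); us.append(u); print(np.round(u,1).tolist())
    P=np.array([atz(C,k,.0524)[:2] for k in u]); print(np.round((P-N)@np.c_[EX,EY],4).tolist())
if len(us[0])==len(us[1]):
    print([np.round(tri([(Cs[0],a),(Cs[1],b)])[0],4).tolist() for a,b in zip(*us)])
print(get_t())
E
python3 k.py
```

```text
tip [277.6, 205.5] [0.57039768 0.01700526]
(569.9058837890625, 15.470756530761719, 90.1861801147461, 63.454254150390625, 17.26762580871582)
[[238.2, 152.2], [310.5, 152.4], [243.0, 253.8], [311.2, 254.0]]
[[-0.0405, -0.0282], [-0.0405, 0.0278], [0.0414, -0.0282], [0.0413, 0.0279]]
tip [391.2, 207.1] [0.56873028 0.01627447]
(569.6455078125, 15.192249298095703, 89.25626373291016, 63.70763397216797, 16.947532653808594)
[[355.9, 156.0], [428.5, 155.5], [354.4, 257.9], [422.7, 257.7]]
[[-0.0406, -0.0283], [-0.0408, 0.0278], [0.0413, -0.0282], [0.0413, 0.0277]]
[[0.5388, -0.0233, 0.0522], [0.5222, 0.0302, 0.0524], [0.6171, 0.0008, 0.0522], [0.6007, 0.0545, 0.0516]]
17.2417
```

View pics/chk1.png

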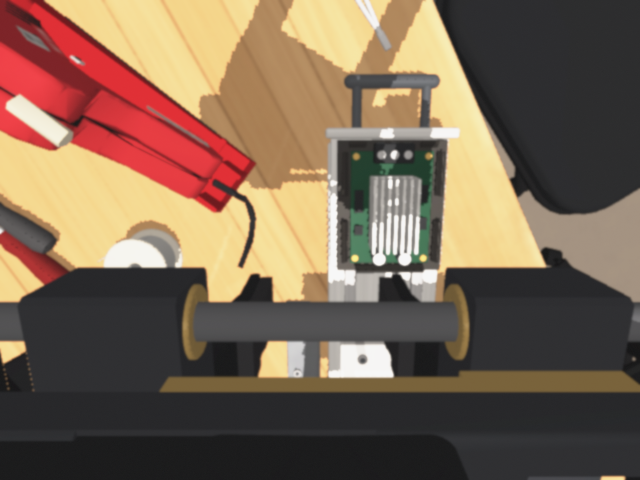

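The board is seated: the corner pads are at z≈0.052, level and centred within 0.5 mm. Next I'll push the drawer home.

```bash
cat > l.py <<'E'
from f import *
movep(J(-.145,0,.2),ori(NY)); move_gripper(0.0,20); move_l(J(-.145,0,.09),.15)
f0=np.array(get_contact_force()); e3=np.array([*EX,0])
x=-.1; move_l(J(x,0,.09),.1); print(get_eef_pos(),(np.array(get_contact_force())-f0)@e3)
move_l(J(.0,0,.09),.07); x=0.
while x<.06:
    x+=.002; move_l(J(x,0,.09),.04); f=(np.array(get_contact_force())-f0)@e3
    print(round(x,3),round(f,1),end="; ")
    if f<-14: break
print(get_eef_pos(),get_t())
E
python3 l.py
```

```text
[ 0.4737229  -0.01373127  0.09036807] -1.0263677716893413
0.002 -2.1; 0.004 -1.7; 0.006 -1.8; 0.008 -2.0; 0.01 -1.2; 0.012 -0.6; 0.014 -2.0; 0.016 -1.3; 0.018 -2.3; 0.02 -1.0; 0.022 -4.2; 0.024 -8.1; 0.026 -12.2; 0.028 -16.3; [0.59075093 0.02233872 0.08981731] 25.55
```

```bash
cat > m.py <<'E'
from f import *
move_l(J(-.03,0,.09),.15); move_l(J(-.03,0,.2),.2)
obs={}
for i,(dx,dy) in enumerate(((.07,.05),(.07,-.05))):
    movep(J(dx,dy,.44),ori(NY)); C=cam("wrist"); im=read_camera("wrist"); cv2.imwrite(f"pics/kn{i}.png",im)
    for n in("lever_knob","lever_pivot","drawer_pull","board"):
        r=tip_of(n,"wrist"); print(n,[(np.round(k["uv"],1),round(k["score"],2)) for k in r[:2]])
        if r: obs.setdefault(n,[]).append((C,r[0]["uv"]))
for n in obs:
    if len(obs[n])==2:
        x,e=tri(obs[n]); print(n,np.round(x,4),np.round(e,4),"jig",np.round((x[:2]-N)@np.c_[EX,EY],4))
print(get_t())
E
python3 m.py
```

```text
lever_knob []
lever_pivot []
drawer_pull [(array([281. , 168.4]), 0.94)]
board [(array([113.3, 176.1]), 0.37)]
lever_knob []
lever_pivot []
drawer_pull [(array([371.1, 167.8]), 0.58)]
board [(array([369.3, 167.4]), 0.51)]
drawer_pull [0.6055 0.0265 0.0563] [0.0007 0.0007] jig [ 0.0379 -0.0003]
board [ 0.5956 -0.0124  0.3637] [0.0013 0.0013] jig [ 0.017  -0.0345]
28.8
```

View pics/kn0.png

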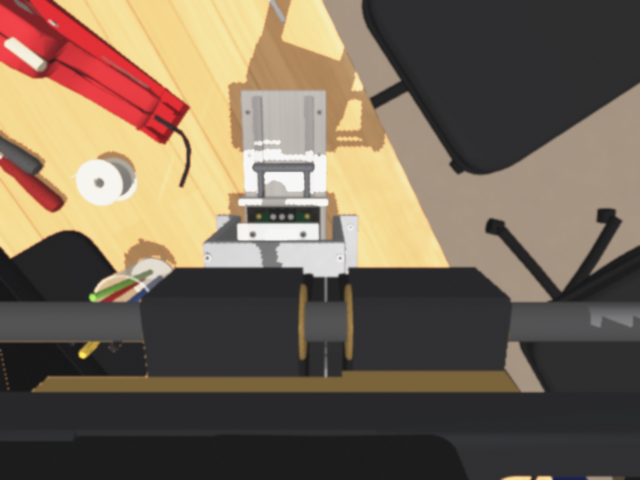

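The gripper hides the knob here. The drawer is home, with the board's terminal visible at (283,216). I'll shift further over the portal to see the knob.

```bash
sed -i '/^move_l(J(-.03/d; s/((.07,.05),(.07,-.05))/((.15,.05),(.15,-.05))/; s/,.44)/,.46)/; s/kn{i}/ko{i}/' m.py; python3 m.py
```

```text
lever_knob [(array([245.2, 197.4]), 0.96)]
lever_pivot [(array([265.3, 216.9]), 0.77)]
drawer_pull [(array([283.9,  95.5]), 0.59)]
board []
lever_knob [(array([412.2, 196.3]), 0.65)]
lever_pivot [(array([385.5, 216.5]), 0.88)]
drawer_pull [(array([371.2,  97.4]), 0.61)]
board []
lever_knob [0.6843 0.0518 0.2945] [0.0008 0.0008] jig [0.1207 0.0007]
lever_pivot [0.7145 0.059  0.1984] [0.0007 0.0007] jig [ 0.1517 -0.0013]
drawer_pull [0.6064 0.0283 0.0352] [0.0006 0.0006] jig [0.0393 0.0012]
30.3667
```

Knob and pivot agree with the geometry: 0.101 m apart, and about 1.26 rad up. I'll grip the knob and follow the arc down.

```bash
cat > n.py <<'E'
from f import *
px,pz=.152,.1955
def K(t): return J(px-.1*np.cos(t),0,pz+.1*np.sin(t)+.051)
move_gripper(1.0,25); p=K(1.26); movep([p[0],p[1],.43],ori(NY)); move_l(p,.1)
move_gripper(0.0,25); print("gap mm",get_finger_gap()*87,get_finger_force())
f0=np.array(get_contact_force())
for t in list(np.linspace(1.26,.0,10)[1:])+[-.03]:
    move_l(K(t),.08); f=np.array(get_contact_force())-f0
    print(round(t,2),np.round(f,1),round(get_finger_gap()*87,1))
    if np.linalg.norm(f)>45: print("stop");break
print(get_t())
E
python3 n.py
```

```text
gap mm 28.34097149758514 24.987936448305845
1.12 [-2.5  1.2  1. ] 28.3
0.98 [-3.3  1.   1.6] 28.5
0.84 [-3.3  1.1  2.3] 27.9
0.7 [-2.9  1.  -0.2] 28.6
0.56 [-2.6 -0.1 -0.8] 28.3
0.42 [-2.4  1.3 -1. ] 28.2
0.28 [-0.9  1.8 -1.8] 27.8
0.14 [-2.   2.5 -2.4] 28.2
0.0 [-0.6  1.9 -2.4] 27.9
-0.03 [-1.6  1.7 -0.6] 28.2
37.45
```

```bash
cat > o.py <<'E'
from f import *
move_gripper(.7); p=get_eef_pos(); move_l([p[0],p[1],.36],.15)
obs=[]
for i,dy in enumerate((.05,-.05)):
    movep(J(.09,dy,.36),ori(NY)); C=cam("wrist"); im=read_camera("wrist"); cv2.imwrite(f"pics/fin{i}.png",im)
    r=tip_of("lever_knob","wrist"); print(r[:1]); 
    if r: obs.append((C,r[0]["uv"]))
    if r: print(np.round((atz(C,r[0]["uv"],.195)[:2]-N)@np.c_[EX,EY],4))
if len(obs)==2:
    x,e=tri(obs); print(x,e,(x[:2]-N)@np.c_[EX,EY])
print(get_t())
E
python3 o.py
```

```text
[{'uv': [244.3, 182.1], 'score': 0.68}]
[0.0511 0.0009]
[{'uv': [412.0, 181.6], 'score': 0.85}]
[0.0504 0.    ]
[0.61779628 0.03105411 0.19288821] [np.float64(0.00036735248808428614), np.float64(0.00036735248808407363)] [0.05099214 0.00047918]
40.2583
```

View pics/fin0.png

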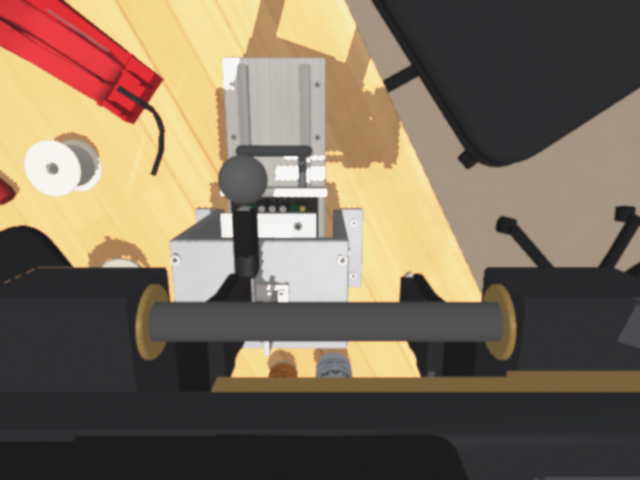

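The knob is at (243,180), z≈0.193 m, so the lever is level. The drawer bar is still at its home place. I'll give the knob a short press to be sure it's locked, then hand in.

```bash
cat > q.py <<'E'
from f import *
move_gripper(0.0,20); movep(J(.052,0,.32),ori(NY)); move_l(J(.052,0,.29),.1)
f0=np.array(get_contact_force()); z=.285
while z>.262:
    move_l(J(.052,0,z),.05); f=(np.array(get_contact_force())-f0)[2]; print(round(z,4),round(f,1),end="; ")
    if f>13: break
    z-=.0015
move_l(J(.052,0,.36),.2); movep(J(-.05,0,.38),ori(NY))
C=cam("wrist");read_camera("wrist"); r=tip_of("drawer_pull","wrist"); print(r[:1])
if r: print((atz(C,r[0]["uv"],.036)[:2]-N)@np.c_[EX,EY])
S=cam("scene");read_camera("scene"); r=tip_of("solder_spool","scene"); print(r[:1]) 
print(get_t())
E
python3 q.py
```

```text
0.285 -0.6; 0.2835 -0.1; 0.282 0.4; 0.2805 -0.0; 0.279 4.7; 0.2775 11.0; 0.276 15.7; [{'uv': [327.9, 281.7], 'score': 0.39}]
[0.03875866 0.0024232 ]
[{'uv': [373.8, 220.0], 'score': 0.96}]
45.3167
```

```bash
python3 -c "
from workcell import *
print(job_done(),get_t())"
```

```text
the job is handed in; nothing more can be done
the job is handed in; nothing more can be done
```

The job is handed in, with no verdict returned: the board sat flat in the nest within about 1 mm, the drawer is home, the lever is level against its stop and the spool was not touched. I took the clamping from the lever's position, as I had no reading of the nest.

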